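# Turn the carousel cover to the small bottle

### The job

The small brown bottle standing in the round sample carousel is needed next. Turn the carousel's clear cover by its bar grip until the opening in the cover is squarely over that bottle, so that it could be lifted straight out, then let go. Leave the bottle itself standing in its compartment.

Things in the scene. Friction and masses are not known exactly. Their poses are not given: they have to be found in the camera images.
- dial_cover (a joint): Angle of the carousel's clear cover, rad, + is anticlockwise from above; at 0 (start within 0.35) the opening is over an empty compartment, the bottle about 1.05 to one side. Turns freely to +-3.1, steady friction 0.08 N m, stays where left. Clear disc 196 mm across, 4 thick, top 91 mm above the bench, black bead edge. White tray below: 196 mm across, 46 high, immovable, six equal compartments.
- opening (a point): Centre of the opening in the cover: a wedge 60 degrees wide cut out of the clear disc, from 34 mm off its axis out through its edge. The point lies 65 mm from the cover's axis, 89 mm above the bench, and turns with the cover; its -x axis points outward, z up.
- dial_grip (a point): Grip point of the grey bar that turns the cover, on the cover's vertical axis, 119 mm above the bench. Bar 14 mm thick, 62 long, along the line from the axis to the opening, upright sides from 97 to 134 mm above the bench, on a grey boss 62 mm across whose top is at 97 mm. Grip it across its 14 mm from above. x runs along the bar, y across, z up.
- small_bottle: Small brown bottle with white screw cap, 36 mm across, 75 high: the only bottle in the carousel (the two other things in it are screw-lid cups 52 mm across, 59 high; a larger brown bottle stands outside on the bench). Origin: centre of its underside, 8 mm above the bench, about 65 mm from the carousel's axis; z up, yaw means nothing. Stands loose under the cover.
Mind the look-alikes: they are no part of the job. Leave any pink look-alike of the small_bottle alone.

How it is judged:
By the outcome, as a careful person would: the job done as asked, in the order asked, and still so for the second after the job is handed in, with the robot touching nothing.
It also fails if it takes over 32 s, if anything falls off the work surface, if the arm or the gripper's body presses on something with over 40 N, if the wrist force passes 120 N, or if a joint passes its speed limit or range.

### The arm

A 6-joint arm with a two-finger parallel gripper is mounted at the origin on a cart in front of the work surface, level with it; the furniture and walls round the work are solid. World frame = base frame: x ahead of the robot, y to its left, z up, the work surface at z = 0. Lengths are in mm, angles in rad, forces in N, time in s.
With the tool pointing down it reaches from about 350 to 775 mm from the base axis. Payload 7.3 kg.
Tool frame: the origin (TCP) lies midway between the tips of the shut fingers; the grasp point (between the pads) lies 19 mm behind it; z points along the fingers, x is the direction in which the jaws open and shut, and the axes are right-handed (so a half turn about z gives the same grasp; the last joint's range is limited). The gripper opens to 92 mm and grips with 3 to 60 N. Pads are 19 mm wide; open, the fingers measure 130 mm over their backs; the gripper's body (75 mm by 190 mm) begins 47 mm behind the grasp point.
Start: joints at [1.013, 0.342, 1.524, -0, 1.275, -0.146], TCP at [210.124, 481.137, 226.741] pointing down, gripper open.
Joint ranges: [-2.53, 2.53], [-0.77, 2.02], [0.04, 2.7], [-1, 4.14], [0.28, 2.66], [-3.11, 3.11]. Speed limits (rad/s): [2.57, 2.57, 3.14, 3.14, 3.14, 3.14].

### API

Orientations are given as [roll, pitch, yaw] about the fixed x, y, z axes, in that order (R = Rz(yaw) Ry(pitch) Rx(roll)).
In Python, from plant import bot gives the robot as it stands.
- The arm moves only by the shell command python3 -m pendant 'ROWS' [OPENING]. ROWS is JSON, a list of rows, each an object with "linear": the shift along the world's x, y, z in mm, a list of three; "twist": the turn about the world's z in degrees. In form: [{"linear": [x, y, z], "twist": twist}, ...]. A call has 1 to 20 rows; each row is the pose to reach, as a shift and turn from the pose commanded when the call began; what a row does not reach only later rows make up. A row lasts 1/8 s, in which the tool goes at most 62.5 mm and 10.7 degrees, less where a joint would pass 70% of its speed; a pose out of reach is approached as far as the arm can. A call with a gripper value outside its range is refused whole. OPENING is the closure in counts, from 0 (fully open) to 255 (shut), set as the call begins (- or left out, the last holds). The fingers move at their own pace and stop on an object; the grip force is fixed at half the most. Time passes only in rows, so rows that repeat a pose let the fingers close. It gives the time, the measured TCP pose, the force and the opening at its end, in the units of the state.
- bot.get_obs(): the state, without advancing time (a new reading comes with each control period).
- bot.capture(name): name is "side" or "top"; returns a dict with "frame" (400x640x3 uint8, blue, green, red), "z_map" (400x640 float32, mm along the optical axis (not along the pixel's ray), 0 where there is no reading), "fx", "fy", "cx", "cy" (pixels), "rvec" (rotation vector, rad) and "tvec" (3), from world to camera coordinates, as OpenCV has them. Camera axes: x right, y down, z forward; pixel columns grow to the right and rows downward; lengths in mm; the calibration is good to about 2 mm. A picture is of the moment at which its call begins.
- bot.close_job(): hands the job in, once; it reports no verdict.
The state is a dict: "time": time; "joint_positions": joint angles; "dq": joint speeds; "tau": joint torques, N m; "tool_pos": TCP position; "tcp_rot": TCP orientation; "contact_force": force on the tool from outside, world axes, zero at the start; "moment": the same for the moment, N m; "grip_width": finger opening in mm.
Only numpy, scipy, OpenCV 4.12 (cv2) and the standard library are available. Lean on these libraries where they do the work, as an engineer would, in place of code of your own. Each camera call takes 0.05 s, during which the arm holds its last target. There are 200 camera calls.

## Working session

There is one attempt and no reset: what is moved stays moved. The work goes in short steps, Python scripts to look and compute and a shell command to move; the robot and the scene stay as the last step left them, time stands still between calls to the robot, and variables do not carry over. Pictures are saved under pics/ and viewed, about 8 in all and at most 12, crops included, and the job is handed in when it is done.

```bash
mkdir -p pics
cat > h.py <<'E'
import numpy as np,cv2
from plant import bot
def cap(n):
    c=bot.capture(n);c['R']=cv2.Rodrigues(np.array(c['rvec'],float))[0];c['t']=np.array(c['tvec'],float).ravel();return c
def ray(c,u,v):
    d=c['R'].T@np.array([(u-c['cx'])/c['fx'],(v-c['cy'])/c['fy'],1.]);return -c['R'].T@c['t'],d
def onz(c,u,v,z):
    o,d=ray(c,u,v);return o+d*(z-o[2])/d[2]
def world(c):
    v,u=np.mgrid[:400,:640];z=c['z_map'].astype(float)
    P=np.stack([(u-c['cx'])/c['fx']*z,(v-c['cy'])/c['fy']*z,z],-1);return (P-c['t'])@c['R']
def tri(c1,p1,c2,p2):
    A=[];o=[]
    (o1,d1),(o2,d2)=ray(c1,*p1),ray(c2,*p2)
    s=np.linalg.lstsq(np.stack([d1,-d2],1),o2-o1,rcond=None)[0]
    a,b=o1+s[0]*d1,o2+s[1]*d2;return (a+b)/2,np.linalg.norm(a-b)
def proj(c,P):
    q=c['R']@np.array(P,float)+c['t'];return c['fx']*q[0]/q[2]+c['cx'],c['fy']*q[1]/q[2]+c['cy']
E
python3 - <<'E'
from h import *
for n in('side','top'):
    c=cap(n);cv2.imwrite(f'pics/{n}0.png',c['frame']);print(n,c['fx'],-c['R'].T@c['t'],c['R'][2])
print(bot.get_obs())
E
```

```text
side 484.3954544774626 [ 246.00785813 -574.9715539   654.67484168] [ 0.31617538  0.69894601 -0.64148859]
top 450.6585735217969 [411.92356312  21.73724593 959.01038562] [ 0.12998612 -0.00171563 -0.99151433]
{'time': 0.1, 'joint_positions': array([ 1.01301687e+00,  3.42662183e-01,  1.52491646e+00, -2.88643013e-05,
        1.27537199e+00, -1.46018697e-01]), 'dq': array([ 0.00056089, -0.00124307, -0.00433537,  0.00132069, -0.00058026,
        0.0012718 ]), 'tau': array([ 2.17146473e-03, -4.32002234e+01, -2.44694853e+01,  7.20640831e-02,
        5.25735423e-02, -1.76529170e-06]), 'tool_pos': array([209.92495377, 480.81746757, 226.11146168]), 'tcp_rot': array([-3.14142238e+00,  1.34754426e-03,  1.15904411e+00]), 'contact_force': array([-0.29009683,  0.20765415,  0.71627774]), 'moment': array([ 0.02693052, -0.00651259, -0.00456087]), 'grip_width': 92.04858090656234}
```

View pics/side0.png

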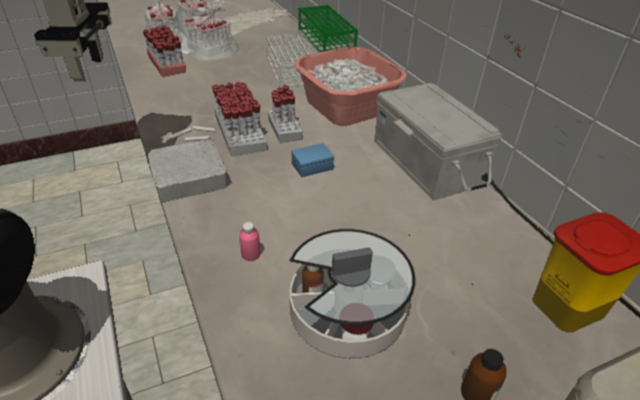

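View pics/top0.png

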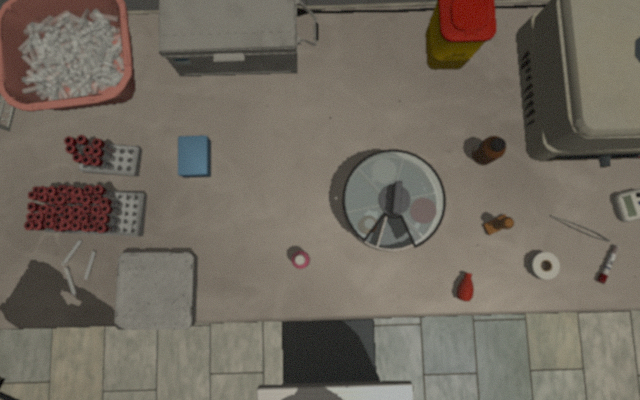

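The side view shows the carousel at about (352,290). The opening faces the robot and the bottle is near (313,280). In the top view the carousel centre is about (395,200), with the opening at the bottom and the bottle to its left near (370,220). I'll zoom in on both.

Run:
```python
from h import *
a=cv2.imread('pics/top0.png')[140:260,335:455];b=cv2.imread('pics/side0.png')[220:360,280:420]
cv2.imwrite('pics/crop0.png',np.hstack([cv2.resize(a,(400,400),interpolation=2),cv2.resize(b,(400,400),interpolation=2)]))
t=cap('top');s=cap('side')
for n,c in(('t',t),('s',s)):
    W=world(c);f=c['frame'].astype(int);m=(W[...,2]>124)&(W[...,2]<142)
    reg=(slice(140,260),slice(335,455)) if n=='t' else (slice(220,360),slice(280,420))
    k=np.zeros_like(m);k[reg]=m[reg]
    P=W[k];print(n,'bar top',len(P),P.mean(0) if len(P) else '', np.median(P[:,2]) if len(P) else '')
    if len(P)>5:
        r=cv2.minAreaRect(P[:,:2].astype(np.float32));print(r)
        e,v=np.linalg.eigh(np.cov(P[:,:2].T));print('axis deg',np.degrees(np.arctan2(v[1,1],v[0,1]))%180)
    hsv=cv2.cvtColor(c['frame'],cv2.COLOR_BGR2HSV);g=hsv[reg]
    # black bead
    bl=np.zeros_like(k);bl[reg]=c['frame'][reg].max(-1)<60
    Z=W[bl];print('black',len(Z),np.percentile(Z[:,2],[10,50,90]))
```

```text
t bar top 268 [ 515.65802051 -123.98185144  132.7043909 ] 132.89762144694114
((516.0928955078125, -124.69214630126953), (14.380983352661133, 61.9862174987793), 81.36563873291016)
axis deg 171.316280577285
black 809 [  6.36190737  93.00551496 103.88826946]
s bar top 415 [ 514.46667136 -127.14664905  131.87632912] 133.23396713467721
((515.8108520507812, -124.54984283447266), (16.86273956298828, 61.22418212890625), 81.42437744140625)
axis deg 171.0428172028783
black 1097 [56.22477891 92.33715496 94.40249946]
```

View pics/crop0.png

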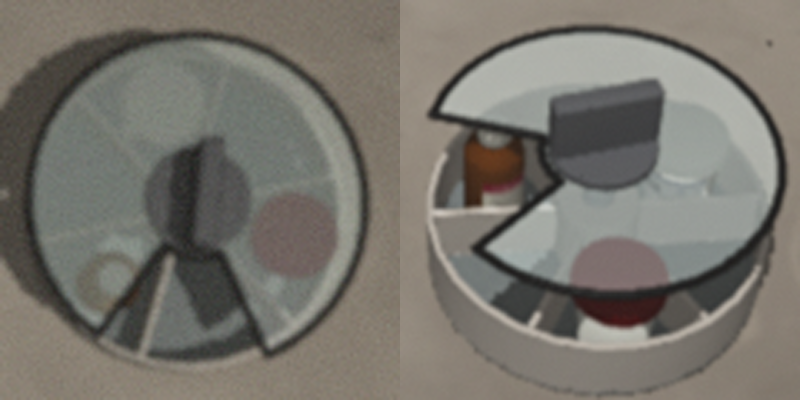

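Both views agree: bar centre is (516,-124.6), height 133 and axis 171.3°. The opening faces the robot, and the bottle is at crop-left (113,278), clockwise of the opening. Next I'll work out the bottle's bearing.

Run:
```python
from h import *
t=cap('top');s=cap('side');A=np.array([516,-124.6])
def rep(n,P):
    d=P[:2]-A;print(n,P.round(1),'r',np.hypot(*d).round(1),'ang',np.degrees(np.arctan2(d[1],d[0])).round(1))
rep('cap',onz(t,335+113*.3,140+278*.3,83));rep('ring',onz(t,335+109*.3,140+283*.3,62))
rep('side cap',onz(s,280+92*.35,220+133*.35,80))
p,e=tri(t,(335+113*.3,140+278*.3),s,(280+92*.35,220+130*.35));rep('tri',p);print(e)
h=cv2.cvtColor(s['frame'],cv2.COLOR_BGR2HSV);m=(h[...,0]<15)&(h[...,1]>140)&(h[...,2]>40);k=np.zeros_like(m);k[262:300,295:335]=m[262:300,295:335]
W=world(s);P=W[k];print(len(P),P.mean(0),P.min(0),P.max(0))
q=P[(P[:,2]>35)&(P[:,2]<55),:2]
# circle radius 18 fit
from scipy.optimize import least_squares
r=least_squares(lambda c:np.hypot(*(q-c).T)-18,q.mean(0)+[5,12],loss='soft_l1');rep('circ',np.r_[r.x,0])
# wedge corner points at z=91 on top image
for u,v in((100,335),(268,352),(167,247),(220,250)):rep('edge',onz(t,335+u*.3,140+v*.3,91))
o=bot.get_obs();print(o['tool_pos'],np.degrees(o['tcp_rot']))
```

```text
cap [472.4 -75.1  83. ] r 66.0 ang 131.4
ring [470.9 -74.9  62. ] r 67.1 ang 132.2
side cap [470.  -81.5  80. ] r 63.0 ang 136.9
tri [472.7 -75.8  75.8] r 65.2 ang 131.6
0.34964891924546193
242 [464.09570403 -88.85733428  61.83347903] [ 246.00785813 -574.9715539    27.8477077 ] [482.6801629  -71.11963108 654.67484168]
circ [473.  -75.7   0. ] r 65.1 ang 131.3
edge [439.3 -65.3  91. ] r 97.0 ang 142.3
edge [ 426.7 -161.3   91. ] r 96.5 ang -157.7
edge [ 488.9 -106.3   91. ] r 32.7 ang 145.9
edge [ 486.2 -136.9   91. ] r 32.2 ang -157.6
[210.05002163 481.02663092 226.48997729] [-1.79994523e+02  2.58772987e-02  6.64033258e+01]
```

Everything agrees: the bottle bears 131.4° at r≈65, the cover points to 171.5°, so the turn is about -40°. Now moving above the bar with jaws at 81.4° (twist +15).

```bash
python3 -m pendant '[{"linear":[10,-20,5],"twist":0},{"linear":[28,-56,10],"twist":1},{"linear":[50,-98,10],"twist":2},{"linear":[72,-142,10],"twist":3},{"linear":[94,-186,10],"twist":5},{"linear":[116,-230,10],"twist":6},{"linear":[138,-274,10],"twist":7},{"linear":[160,-318,10],"twist":8},{"linear":[182,-362,10],"twist":10},{"linear":[204,-406,10],"twist":11},{"linear":[226,-450,10],"twist":12},{"linear":[248,-494,5],"twist":13},{"linear":[270,-536,0],"twist":14},{"linear":[288,-571,-10],"twist":15},{"linear":[300,-594,-20],"twist":15},{"linear":[306,-606,-30],"twist":15},{"linear":[306,-606,-40],"twist":15},{"linear":[306,-606,-40],"twist":15},{"linear":[306,-606,-40],"twist":15}]' 0
python3 - <<'E'
from h import *
o=bot.get_obs();print(o['time'],o['tool_pos'],np.degrees(o['tcp_rot']),o['contact_force'],o['joint_positions'])
c=cap('side');cv2.imwrite('pics/s1.png',cv2.resize(c['frame'][120:370,200:480],None,fx=2,fy=2))
E
```

```text
time: 2.68
tool_pos: [516.1, -124.0, 187.2]
tcp_rot: [3.141, -0.0, 1.422]
contact_force: [0.1, 0.7, 0.8]
grip_width: 91.8
2.675 [ 516.07543146 -124.0262193   187.22860917] [ 1.79967317e+02 -4.21655105e-03  8.14676411e+01] [0.12647087 0.70463024 0.75397416] [-3.80419300e-01  3.87093974e-01  1.57073229e+00  2.18732642e-04
  1.18322807e+00 -1.80238046e+00]
```

View pics/s1.png

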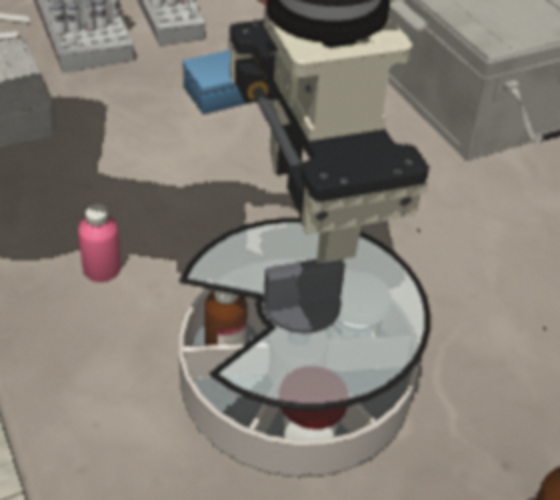

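The arm is over the bar with its fingers on either side, and nothing has been touched. Descending 84 mm, then closing.

```bash
python3 -m pendant '[{"linear":[0,-0.5,-8],"twist":0},{"linear":[0,-0.5,-24],"twist":0},{"linear":[0,-0.5,-42],"twist":0},{"linear":[0,-0.5,-60],"twist":0},{"linear":[0,-0.5,-74],"twist":0},{"linear":[0,-0.5,-82],"twist":0},{"linear":[0,-0.5,-84],"twist":0},{"linear":[0,-0.5,-84],"twist":0},{"linear":[0,-0.5,-84],"twist":0}]' 0 && python3 -m pendant '[{"linear":[0,0,0],"twist":0},{"linear":[0,0,0],"twist":0},{"linear":[0,0,0],"twist":0},{"linear":[0,0,0],"twist":0},{"linear":[0,0,0],"twist":0},{"linear":[0,0,0],"twist":0},{"linear":[0,0,0],"twist":0},{"linear":[0,0,0],"twist":0},{"linear":[0,0,0],"twist":0},{"linear":[0,0,0],"twist":0}]' 255
```

```text
time: 3.85
tool_pos: [516.5, -125.5, 103.3]
tcp_rot: [3.14, 0.0, 1.421]
contact_force: [-0.2, 0.1, -0.1]
grip_width: 91.6
time: 5.1
tool_pos: [516.3, -124.4, 102.7]
tcp_rot: [3.142, -0.001, 1.421]
contact_force: [0.9, 5.2, -0.4]
grip_width: 13.7
```

The bar is held: grip width is 13.7 mm against the 14 mm bar. Turning -40°.

```bash
python3 -m pendant '[{"linear":[0,0,0],"twist":-1},{"linear":[0,0,0],"twist":-4},{"linear":[0,0,0],"twist":-8},{"linear":[0,0,0],"twist":-12},{"linear":[0,0,0],"twist":-16},{"linear":[0,0,0],"twist":-20},{"linear":[0,0,0],"twist":-24},{"linear":[0,0,0],"twist":-28},{"linear":[0,0,0],"twist":-32},{"linear":[0,0,0],"twist":-36},{"linear":[0,0,0],"twist":-39},{"linear":[0,0,0],"twist":-40},{"linear":[0,0,0],"twist":-40},{"linear":[0,0,0],"twist":-40},{"linear":[0,0,0],"twist":-40}]'
python3 - <<'E'
from h import *
c=cap('side');cv2.imwrite('pics/s2.png',cv2.resize(c['frame'][200:370,250:450],None,fx=3,fy=3))
E
```

```text
time: 6.98
tool_pos: [516.5, -123.9, 102.7]
tcp_rot: [-3.141, -0.002, 0.723]
contact_force: [3.1, 6.9, -0.2]
grip_width: 13.9
```

View pics/s2.png

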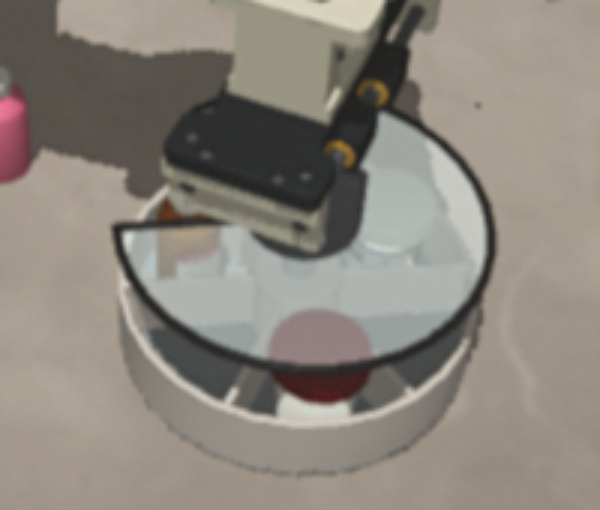

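The cover turned with the bar. The near wedge edge is at (120,228) in the crop, and the bottle is behind it at (190,230). Releasing, lifting and moving aside to check from above.

```bash
python3 -m pendant '[{"linear":[0,0,0],"twist":-40},{"linear":[0,0,0],"twist":-40}]' - >/dev/null; echo skip
```

```text
skip
```

That call was a mistake. Twist counts from the pose commanded when the call begins, so it will have over-turned the cover by up to about 21°. I'll check the pose and undo it while the bar is still held.

Run:
```python
from h import *
o=bot.get_obs();print(o['time'],o['tool_pos'],np.degrees(o['tcp_rot']),o['contact_force'],o['moment'],o['grip_width'])
```

```text
7.275 [ 516.73868256 -123.8284717   102.70688937] [-1.79908469e+02 -1.08065260e-01  1.95873033e+01] [ 4.29363796  7.29964885 -0.71937555] [ 1.03757475 -0.51979415  0.11394125] 13.610123507726202
```

It stands at 19.6°, and nothing else moved. Turning back +21.5° to 41°.

```bash
python3 -m pendant '[{"linear":[0,0,0],"twist":1},{"linear":[0,0,0],"twist":4},{"linear":[0,0,0],"twist":8},{"linear":[0,0,0],"twist":12},{"linear":[0,0,0],"twist":16},{"linear":[0,0,0],"twist":19},{"linear":[0,0,0],"twist":21},{"linear":[0,0,0],"twist":21.5},{"linear":[0,0,0],"twist":21.5},{"linear":[0,0,0],"twist":21.5}]'
```

```text
time: 8.52
tool_pos: [516.5, -124.0, 102.7]
tcp_rot: [-3.141, -0.002, 0.723]
contact_force: [2.4, 6.8, -0.5]
grip_width: 13.9
```

Yaw is back at 41.4°. Releasing and lifting clear.

```bash
python3 -m pendant '[{"linear":[0,0,0],"twist":0},{"linear":[0,0,0],"twist":0},{"linear":[0,0,0],"twist":0},{"linear":[0,0,0],"twist":0},{"linear":[0,0,0],"twist":0},{"linear":[0,0,0],"twist":0},{"linear":[0,0,0],"twist":0},{"linear":[0,0,0],"twist":0}]' 0 && python3 -m pendant '[{"linear":[0,0,8],"twist":0},{"linear":[0,0,28],"twist":0},{"linear":[0,0,52],"twist":0},{"linear":[0,0,76],"twist":0},{"linear":[0,0,100],"twist":0},{"linear":[0,10,120],"twist":0},{"linear":[0,35,130],"twist":0},{"linear":[0,70,130],"twist":0},{"linear":[0,110,130],"twist":0},{"linear":[0,150,130],"twist":0},{"linear":[0,190,130],"twist":0},{"linear":[0,230,130],"twist":0},{"linear":[0,270,130],"twist":0},{"linear":[0,300,130],"twist":0},{"linear":[0,320,130],"twist":0},{"linear":[0,330,130],"twist":0},{"linear":[0,330,130],"twist":0},{"linear":[0,330,130],"twist":0}]'
python3 - <<'E'
from h import *
t=cap('top');s=cap('side');A=np.array([516,-124.6])
for n,c,reg in(('t',t,(slice(140,260),slice(335,455))),('s',s,(slice(220,360),slice(280,420)))):
    W=world(c)[reg];P=W[(W[...,2]>124)&(W[...,2]<142)]
    e,v=np.linalg.eigh(np.cov(P[:,:2].T));print(n,len(P),P.mean(0),'axis',np.degrees(np.arctan2(v[1,1],v[0,1]))%180, cv2.minAreaRect(P[:,:2].astype(np.float32)))
cv2.imwrite('pics/crop3.png',np.hstack([cv2.resize(t['frame'][140:260,335:455],(400,400),interpolation=2),cv2.resize(s['frame'][220:360,280:420],(400,400),interpolation=2)]))
E
```

```text
time: 9.52
tool_pos: [516.1, -125.4, 102.8]
tcp_rot: [3.142, -0.0, 0.723]
contact_force: [-0.4, 0.4, -0.1]
grip_width: 88.8
time: 11.78
tool_pos: [516.2, 203.8, 232.7]
tcp_rot: [3.141, 0.0, 0.722]
contact_force: [-0.3, -0.4, -0.3]
grip_width: 92.0
t 252 [ 515.76485726 -124.06602664  133.16830071] axis 131.1258076218955 ((516.0418701171875, -124.59187316894531), (13.899176597595215, 61.48274612426758), 40.9370231628418)
s 421 [ 514.91825904 -127.490559    131.81941315] axis 132.30383678644205 ((516.3133544921875, -124.94631958007812), (16.01880645751953, 61.47317123413086), 42.384979248046875)
```

View pics/crop3.png

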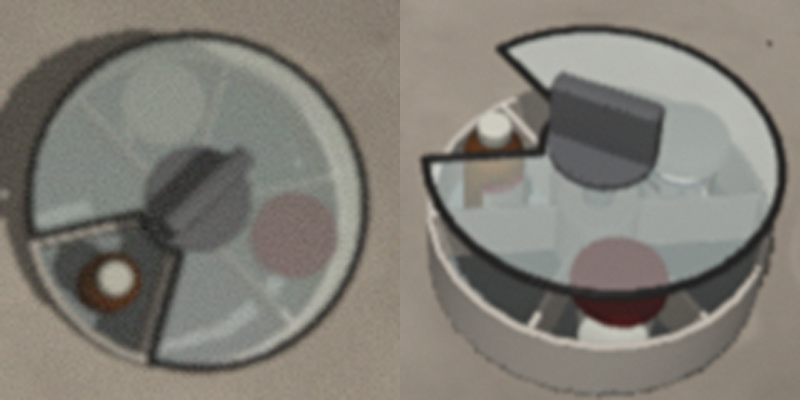

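The opening now frames the bottle: the cap is at (116,277) in the top crop, midway between the wedge edges. The bar axis reads 131–132° against a bottle bearing of 131.4°, and the bottle is upright. Handing in.

```bash
python3 -c "
from plant import bot
print(bot.close_job())"
```

```text
the job is handed in; nothing more can be done
None
```

The cover's opening is now over the small brown bottle. I gripped the bar, turned the cover about 40° clockwise, let go and moved the arm clear. I handed the job in at about 12 s of the 32 s allowed.

- **Final checks:** the bar, and so the opening, points at 131.1° in the top view and 132.3° in the side view. I measured the bottle at about 131.4° and 65 mm from the axis before turning. The final pictures show it upright in its compartment, midway between the edges of the opening. The arm touches nothing, with under 1 N on the wrist.
- **One slip:** while still holding the bar, I sent a wrong command that turned the cover about 22° too far. I turned it back by the same amount before letting go. Nothing else was disturbed, and the largest wrist force I read was under 10 N.
- **Disagreement:** one early rough side-view reading of the half-hidden cap gave 136.9°. I left it out because the other readings lay between 131° and 132°.

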